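# Snap the retaining clip onto the wheel spindle with the fork tool

### The arm

A 6-joint arm with a two-finger parallel gripper is mounted at the origin on a cart in front of the work surface, level with it; the furniture and walls round the work are solid. World frame = base frame: x ahead of the robot, y to its left, z up, the work surface at z = 0. Lengths are in m, angles in rad, forces in N, time in s.
With the tool pointing down it reaches from about 0.25 to 0.775 m from the base axis. Payload 4 kg.
Tool frame: the origin (TCP) lies on the mounting face of the last link; the fingertips stand env.finger_overhang ahead of it and the grasp point (between the pads) lies 180 mm ahead of it (env.finger_overhang is the distance from the TCP to the fingertips, in m); z points along the fingers, y is the line along which they close (so a half turn about z gives the same grasp; the last joint's range is limited). The gripper opens to 94 mm and grips with 3 to 60 N. Pads are 16 mm wide; open, the fingers measure 119 mm over their backs; the gripper's body (75 mm by 177 mm) begins 78 mm behind the grasp point.
Start: joints at [-1.378, 0.087, 1.371, -0, 1.684, -0.103], TCP at [0.16, -0.526, 0.405] pointing down, gripper open.
Joint ranges: [-3.1, 3.1], [-0.76, 2.03], [0.27, 2.55], [-1.08, 4.22], [0.17, 2.65], [-2.57, 2.57]. Speed limits (rad/s): [2.79, 2.79, 3.14, 3.14, 3.14, 3.14].

### API

Orientations are given as a rotation vector (axis times angle).
In Python, from plant import env, grip, kin, sense, capture, camera_info, job gives the robot as it stands. Calls block until the motion is done:
- env.goto(position, orientation): joint-space move of the TCP to a pose.
- env.move_straight(position, attitude=None, speed=0.15): straight line of the TCP; attitude=None keeps the orientation; speed is the mean speed in m/s.
- env.move_joints(angles): joint-space move.
- grip(opening, grasp_force=None): finger opening in m; grasp_force is the grip in N (None keeps the last); returns when the fingers have stopped.
- env.wait(seconds).
- kin.ik(position, orientation): joint angles nearest the present ones, or None.
- sense(): the state.
- capture(name): name is "side" or "top"; returns the picture (420x560x3 uint8, red, green, blue); there is no depth.
- camera_info(name): a dict with "vfov" (degrees; the focal length in pixels is half the picture's height over the tangent of half this angle, whatever the lens; pixels are square), "cx", "cy" (the principal point, pixels), "pose" (4x4, takes a point from camera to world coordinates). Camera axes: x right, y down, z forward; pixel columns grow to the right and rows downward; lengths in m; the calibration is good to about 2 mm. A picture is of the moment at which its call begins. camera_info takes no time and is no camera call.
A pose or a line that the arm cannot do raises env.MotionError and nothing moves.
- job.sign_off(): hands the job in; it is judged then, once.
The state is a dict: "time": time; "joint_pos": joint angles; "joint_velocities": joint speeds; "tau": joint torques, N m; "eef_pos": TCP position; "orientation": TCP orientation; "contact_force": force on the tool from outside, world axes, zero at the start; "torque": the same for the moment, N m; "grip_width": finger opening in m; "grip_force": force on a finger pad.
Only numpy, scipy, OpenCV 4.12 (cv2) and the standard library are available. Lean on these libraries where they do the work, as an engineer would, in place of code of your own. Each camera call takes 0.05 s, during which the arm holds its last target. There are 200 camera calls.

### The job

Secure the grinding ring on its stand: take the fork tool from its rest and, with its prongs round the heel of the split clip, push the clip sideways across the flange into the spindle groove until it snaps in. Push the clip only with the tool, never with the gripper, and then lay the tool back in its rest, the same way round.

Things in the scene. Friction and masses are not known exactly. Their poses are not given: they have to be found in the camera images.
- fork_tool: Fork tool, 184 mm long, 0.12 kg, lying in the rest. Wooden handle 110 (x) x 20 (y) x 22 mm (z); origin under the middle of the handle, +x along the tool to the prongs, +z up. The steel blade is 7 mm thick, its underside level with the handle's; a 14 mm wide shank runs to the fork head at x=100 mm. Pinch the handle across y at its middle, between the two saddles.
- fork_notch (a point): Middle of the flat floor of the fork's notch, at (112, 0, 3.5) mm in the tool's frame; axes as the tool's. The clip's heel bears flat on it. The notch is 31 mm wide, flaring to 37 mm at the tips of the two prongs at x=129 mm; the head is 50 mm wide over all.
- clip: Split spring clip of bare steel, 6 mm thick, 45 mm long, 36 mm wide, 54 g, flat on the flange beside the spindle. Origin under the centre of its bore; +x out of its open mouth, roughly to the spindle; +z up. Two sprung wire arms run to x=17.5 mm; the mouth flares to 19 mm and narrows to a 13 mm throat at x=9 mm, which springs open over the 18 mm groove and closes behind it.
- clip_heel (a point): Middle of the flat back face of the clip's heel, at (-27, 0, 3) mm in the clip's frame, axes as the clip's. The heel is a plate 28 mm wide (y), x=-27 to -11.5 mm, its rear corners bevelled, 20 mm flat between. Snapping the clip in takes roughly 5 to 10 N; the throat passes the spindle's middle 9 mm before the bore is centred. Once in, it has 2 mm of play.
- wheel_stand: Fixed stand holding a grinding ring (125 mm across) under a flat round dark steel flange 120 mm across. Origin at the middle of its foot on the bench; flange top at z=44 mm. The upright spindle on its axis is 18 mm thick in the groove, z=44 to 53 mm, below a 24 mm head that ends at z=66 mm. The clip starts on its -x side, so the push goes about along its +x (to the robot's left).
- spindle (a point): On the spindle axis, 3 mm above the flange top: the middle of the clip once it is seated.
- tool_rest: Fixed steel rest: base plate 130 (x) x 50 (y) x 6 mm, two saddles 10 mm thick at x=-40 and +40 mm. Origin at the middle of its underside, on the bench; +x is the way the prongs point. Saddle floors at z=22 mm, 29 mm wide between sloping cheeks that flare outwards up to z=38 mm. The tool belongs with its origin over the rest's, at z=22 mm.
There are look-alikes about, which are no part of the job. Of the things that look like the clip, the smaller one is meant.

How it is judged:
By the outcome, as a careful person would: the job done as asked, in the order asked, and still so for the second after the job is handed in, with the robot touching nothing.
It also fails if it takes over 45 s, if anything falls off the work surface, if the arm or the gripper's body presses on something with over 40 N, if the wrist force passes 120 N, or if a joint passes its speed limit or range.

## Working session

There is one attempt and no reset: what is moved stays moved. The work goes in short steps, each a Python script; the robot and the scene stay as the last script left them, time stands still between calls to the robot, and variables do not carry over. Pictures are saved under pics/ and viewed, at most 10 in all, crops included, and the job is handed in when it is done.

```bash
mkdir -p pics; ls
python3 - <<'E'
from plant import env, grip, kin, sense, capture, camera_info, job
import cv2,numpy as np
for n in("side","top"):
    im=capture(n); cv2.imwrite(f"pics/{n}0.png",im[:,:,::-1]); i=camera_info(n); print(n,{k:(np.round(v,4).tolist() if k=="pose" else v) for k,v in i.items()})
print(env.finger_overhang, sense())
E
```

```text
pics
side {'vfov': 47.80024750198261, 'cx': 282.24356143915423, 'cy': 210.10613141304228, 'pose': [[-0.8693, -0.2858, 0.4032, 0.1215], [-0.4939, 0.4722, -0.7301, 0.6086], [0.0183, -0.8339, -0.5516, 0.5801], [0.0, 0.0, 0.0, 1.0]]}
top {'vfov': 45.9869658639752, 'cx': 279.3613968829154, 'cy': 212.3030914938866, 'pose': [[0.0178, -0.9755, 0.2191, 0.2531], [-0.9998, -0.0182, 0.0002, -0.0308], [0.0038, -0.2191, -0.9757, 1.1317], [0.0, 0.0, 0.0, 1.0]]}
0.1992 {'time': 0.1, 'joint_pos': array([-1.37809654e+00,  8.78697064e-02,  1.37208913e+00,  1.62097553e-05,
        1.68356875e+00, -1.03114509e-01]), 'joint_velocities': array([ 0.00094515, -0.00290366, -0.00367845, -0.00014834, -0.00100778,
       -0.00155829]), 'tau': array([ 2.63321308e-03, -3.41251194e+01, -3.03301978e+01,  7.20780459e-02,
        3.03666014e-02, -9.29502994e-05]), 'eef_pos': array([ 0.16030685, -0.52601726,  0.40363415]), 'orientation': array([-3.10537867e+00, -4.62689491e-01,  1.10750676e-04]), 'contact_force': array([-0.13532342,  0.46280491,  0.67845358]), 'torque': array([ 0.03562291, -0.06019531, -0.01276971]), 'grip_force': 0.0, 'grip_width': 0.09387015330667818}
```

View pics/side0.png

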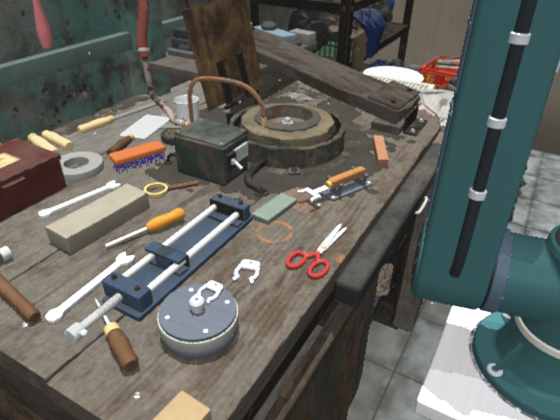

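View pics/top0.png

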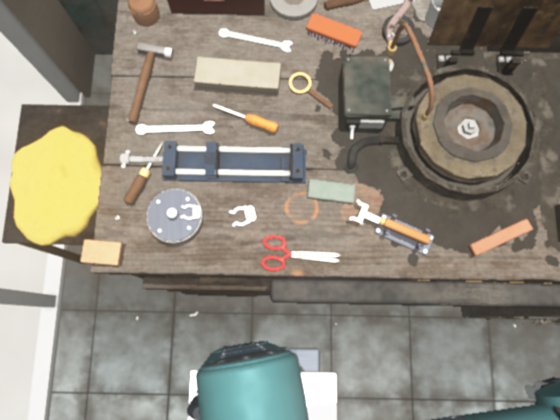

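Top view: the stand is at about (174,215) with the small clip at (190,212). The loose look-alike is at (243,215). The fork tool's handle is at (407,229), prongs toward (362,213). Side view: spindle (197,297), clip (210,291), tool (345,180). I'll enlarge both areas next.

Run:
```python
import cv2,numpy as np
s=cv2.imread("pics/side0.png");t=cv2.imread("pics/top0.png")
def tile(im,x,y,w,h):
    c=cv2.resize(im[y:y+h,x:x+w],(400,300),interpolation=cv2.INTER_CUBIC)
    return c
a=np.vstack([np.hstack([tile(t,134,177,80,60),tile(t,340,190,100,75)]),np.hstack([tile(s,150,265,100,75),tile(s,290,150,100,75)])])
cv2.imwrite("pics/crop1.png",a)
```

```text
(no output)
```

View pics/crop1.png

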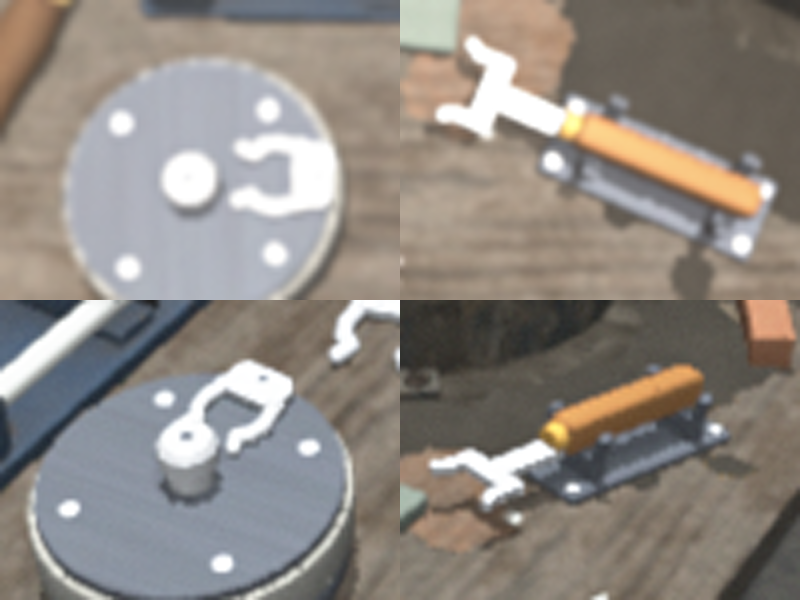

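The crop shows, in the top picture, the spindle head at about (172,213), the clip heel's back at (200.4,212) and its arm tips at about (181,207) and (181,217). The tool head is at about (362,213), with the orange handle from (385,222) to (429,240). Next I'll get the numbers with masks and rays.

```bash
cat > h.py <<'E'
import cv2,numpy as np
from plant import env, grip, kin, sense, capture, camera_info, job
from scipy.spatial.transform import Rotation as R
def ray(n,p):
    i=camera_info(n); f=210/np.tan(np.radians(i["vfov"]/2)); P=np.array(i["pose"])
    p=np.atleast_2d(p).astype(float)
    d=np.c_[(p[:,0]-i["cx"])/f,(p[:,1]-i["cy"])/f,np.ones(len(p))]@P[:3,:3].T
    return P[:3,3],d
def plane(n,p,z):
    o,d=ray(n,p); return o+d*((z-o[2])/d[:,2])[:,None]
def tri(pt,ps):
    (o1,d1),(o2,d2)=ray("top",pt),ray("side",ps); d1,d2=d1[0],d2[0]
    s=np.linalg.lstsq(np.c_[d1,-d2],o2-o1,rcond=None)[0]
    a,b=o1+s[0]*d1,o2+s[1]*d2
    return (a+b)/2,np.linalg.norm(a-b)
def proj(n,w):
    i=camera_info(n); f=210/np.tan(np.radians(i["vfov"]/2)); P=np.array(i["pose"])
    c=(np.atleast_2d(w)-P[:3,3])@P[:3,:3]
    return np.c_[f*c[:,0]/c[:,2]+i["cx"],f*c[:,1]/c[:,2]+i["cy"]]
def down(yaw):  # tool z down, tool y (closing line) at world angle yaw
    y=np.array([np.cos(yaw),np.sin(yaw),0]); z=np.array([0,0,-1.]); x=np.cross(y,z)
    return R.from_matrix(np.c_[x,y,z]).as_rotvec()
def mask(im,lo,hi,box):
    m=cv2.inRange(cv2.cvtColor(im,cv2.COLOR_RGB2HSV),lo,hi); o=np.zeros_like(m); x,y,w,h=box
    o[y:y+h,x:x+w]=m[y:y+h,x:x+w]; return o
def big(m):
    return max(cv2.findContours(m,cv2.RETR_EXTERNAL,cv2.CHAIN_APPROX_NONE)[0],key=cv2.contourArea)
E
python3 - <<'E'
from h import *
t=cv2.imread("pics/top0.png")[:,:,::-1].copy();s=cv2.imread("pics/side0.png")[:,:,::-1].copy()
np.set_printoptions(precision=4,suppress=True)
print("spindle top", tri((172,213),(150+187/4,265+138/4)))
print(plane("top",(172,213),.066))
# white blobs on flange
for nm,im,box,z in(("top",t,(134,177,80,60),.05),("side",s,(150,265,100,75),.05)):
    m=mask(im,(0,0,205),(180,40,255),box)
    for c in cv2.findContours(m,cv2.RETR_EXTERNAL,cv2.CHAIN_APPROX_NONE)[0]:
        if cv2.contourArea(c)>8: r=cv2.minAreaRect(c);print(nm,cv2.contourArea(c),r,cv2.boundingRect(c),plane(nm,r[0],z)[0])
# flange ellipse
m=mask(t,(100,20,60),(150,110,220),(134,177,80,65)); e=cv2.fitEllipse(cv2.convexHull(big(m)));print("flange",e,plane("top",e[0],.044))
for nm,im,box in(("top",t,(340,190,100,75)),("side",s,(290,150,100,75))):
    m=mask(im,(5,120,90),(32,255,255),box);r=cv2.minAreaRect(big(m));b=cv2.boxPoints(r)
    print(nm,r); W=plane(nm,b,.040);print(W)
    c=plane(nm,r[0],.040)[0];l=[np.linalg.norm(W[1]-W[0]),np.linalg.norm(W[2]-W[1])]; v=(W[1]-W[0]) if l[0]>l[1] else W[2]-W[1]
    print("handle c",c,l,np.degrees(np.arctan2(v[1],v[0])))
    m=mask(im,(0,0,205),(180,45,255),box);b=big(m);W=plane(nm,b[:,0],.0255); print("head",cv2.contourArea(b),plane(nm,cv2.minAreaRect(b)[0],.0255),cv2.minAreaRect(b))
E
```

```text
spindle top (array([0.4882, 0.2073, 0.0625]), np.float64(0.00210846103874512))
[[0.4865 0.206  0.066 ]]
top 15.0 ((159.0, 230.0), (4.0, 4.0), 90.0) (157, 228, 5, 5) [0.4508 0.2359 0.05  ]
top 18.5 ((188.25001525878906, 227.25003051757812), (4.949747085571289, 4.242640495300293), 45.0) (186, 225, 6, 6) [0.4582 0.1713 0.05  ]
top 84.0 ((171.0, 212.0), (10.0, 10.0), 90.0) (166, 207, 11, 11) [0.4922 0.2119 0.05  ]
top 15.0 ((158.0, 201.0), (4.0, 4.0), 90.0) (156, 199, 5, 5) [0.517  0.2428 0.05  ]
top 18.0 ((187.0, 198.5), (5.0, 4.0), 90.0) (185, 196, 5, 6) [0.524 0.178 0.05 ]
top 206.5 ((190.5, 206.0), (21.0, 26.0), 0.0) (180, 193, 22, 27) [0.5068 0.1691 0.05  ]
side 13.0 ((205.0, 330.0), (4.0, 4.0), 0.0) (203, 328, 5, 5) [0.4487 0.2415 0.05  ]
side 10.5 ((167.0, 316.5), (3.0, 4.0), 90.0) (165, 315, 5, 4) [0.5141 0.2492 0.05  ]
side 11.0 ((227.0, 301.5), (3.0, 4.0), 90.0) (225, 300, 5, 4) [0.4549 0.1773 0.05  ]
side 9.5 ((191.0, 289.5), (3.0, 4.0), 90.0) (189, 288, 5, 4) [0.5203 0.1845 0.05  ]
side 314.5 ((205.40000915527344, 293.7000427246094), (17.200000762939453, 37.0), 53.13010025024
[... 744 characters left out ...]
float64(0.019933104237148065), np.float64(0.11319960275499304)] -113.03180881252686
head 295.5 [[ 0.4986 -0.2342  0.0255]] ((368.2558898925781, 215.16419982910156), (34.21308898925781, 22.844987869262695), 22.380136489868164)
side ((345.2413635253906, 176.60345458984375), (10.21324348449707, 42.338539123535156), 68.19859313964844)
[[ 0.4973 -0.2654  0.04  ]
 [ 0.4484 -0.3854  0.04  ]
 [ 0.4231 -0.3453  0.04  ]
 [ 0.4718 -0.2314  0.04  ]]
handle c [ 0.4606 -0.3048  0.04  ] [np.float64(0.1295945410131504), np.float64(0.04742856228742625)] -112.17225649585505
head 122.0 [[ 0.5007 -0.2218  0.0255]] ((313.5501403808594, 193.16748046875), (13.053959846496582, 30.11311149597168), 81.46923065185547)
```

Run:
```python
from h import *
np.set_printoptions(precision=4,suppress=True)
th=np.radians(67.0); c=np.array([.462,-.312])
for k in(90,-90):
    print(k,[kin.ik(p,down(np.radians(a+k))) for p,a in(((*c,.36),67),((*c,.214),67),((.49,0.03,.24),91),((.487,.07,.24),91))])
    print(R.from_rotvec(sense()["orientation"]).as_matrix()[:,1])
# bolts / spindle tri
T=[(159,230),(188.25,227.25),(158,201),(187,198.5)];S=[(205,330),(227,301.5),(167,316.5),(191,289.5)]
B=np.array([np.r_[tri(a,b)] if 0 else np.append(*tri(a,b)) for a,b in zip(T,S)]);print(B,B.mean(0))
print("heel top",plane("top",[(201,211.7),(181.3,212)],.05), "side heel corners", plane("side",[(150+247/4,265+62/4),(150+291/4,265+80/4)],.05))
```

```text
90 [None, None, None, None]
[ 0.2915 -0.9566 -0.0019]
-90 [array([-0.6957,  0.1166,  1.427 , -0.    ,  1.5979, -0.2942]), array([-0.6957,  0.2185,  1.6116, -0.    ,  1.3115, -0.2942]), array([-0.0544,  0.051 ,  1.7447, -0.    ,  1.346 , -0.0719]), array([ 0.0275,  0.0533,  1.7421, -0.    ,  1.3461,  0.01  ])]
[ 0.2915 -0.9566 -0.0019]
[[0.4521 0.2374 0.0441 0.0005]
 [0.4591 0.1723 0.0439 0.0006]
 [0.5188 0.2446 0.0433 0.0004]
 [0.5255 0.1792 0.0433 0.0004]] [0.4889 0.2084 0.0436 0.0005]
heel top [[0.4942 0.1449 0.05  ]
 [0.4927 0.1889 0.05  ]] side heel corners [[0.5045 0.1502 0.05  ]
 [0.4827 0.1498 0.05  ]]
```

Run:
```python
from h import *
np.set_printoptions(precision=4,suppress=True)
o=down(np.radians(67-90)); c=(.4625,-.3125)
env.goto((*c,.30),o)
env.move_straight((*c,.217),speed=.12)
print(sense()["contact_force"])
cv2.imwrite("pics/side1.png",capture("side")[:,:,::-1]);cv2.imwrite("pics/top1.png",capture("top")[:,:,::-1])
s=cv2.imread("pics/side1.png")[110:230,270:430];t=cv2.imread("pics/top1.png")[170:290,330:490]
cv2.imwrite("pics/crop2.png",np.hstack([cv2.resize(x,(400,300),interpolation=2) for x in(s,t)]));print(sense()["time"])
```

```text
[-0.107   0.1604  1.0268]
2.475
```

View pics/crop2.png

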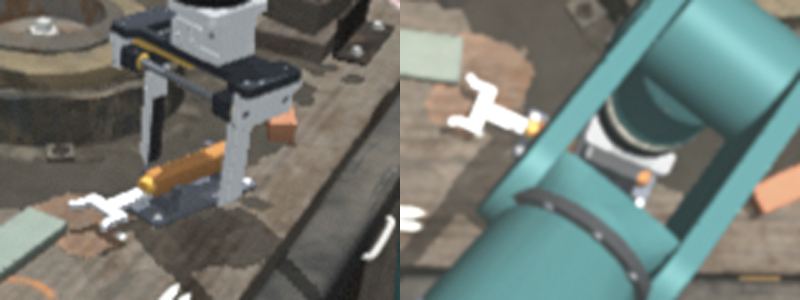

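The fingers straddle the middle of the handle between the saddles, and nothing is touching. Next I'll grip, lift and carry the tool to a point just short of the clip.

Run:
```python
from h import *
np.set_printoptions(precision=4,suppress=True)
grip(.0,50); s=sense(); print(s["grip_width"],s["grip_force"],s["eef_pos"],s["contact_force"])
np.save("rest.npy",s["eef_pos"])
p=s["eef_pos"]; env.move_straight((p[0],p[1],.30),speed=.15)
yaw=np.radians(95); d=np.array([np.cos(yaw),np.sin(yaw)]); heel=np.array([.494,.147])
q=heel-d*(.112+.045)   # notch 45 mm short of the heel
env.goto((*q,.30),down(yaw-np.pi/2)); s=sense(); print(s["time"],q,s["eef_pos"],s["contact_force"],s["grip_width"])
for n in("side","top"): cv2.imwrite(f"pics/{n}2.png",capture(n)[:,:,::-1])
S=cv2.imread("pics/side2.png");T=cv2.imread("pics/top2.png")
print(proj("top",[(*(q+d*.112),.1085)]),proj("side",[(*(q+d*.112),.1085)]))
cv2.imwrite("pics/crop3.png",np.hstack([cv2.resize(S[200:350,150:290],(400,428),interpolation=2),cv2.resize(T[150:300,140:280],(400,428),interpolation=2)]))
```

```text
0.019441143418222454 49.999351501464844 [ 0.4625 -0.3125  0.217 ] [ 0.3404 -0.4381 -0.0634]
5.475 [ 0.5077 -0.0094] [ 0.5078 -0.0102  0.2997] [-0.2395  0.0723 -1.3699] 0.019331625465920477
[[217.026  204.2834]] [[230.2879 238.3072]]
```

View pics/crop3.png

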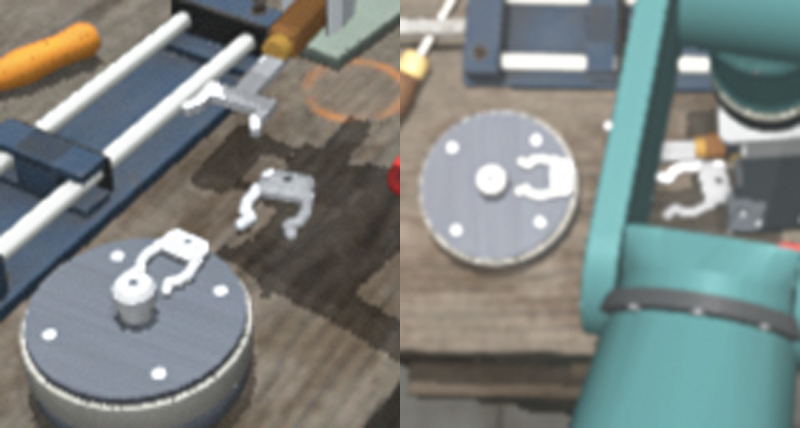

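The side view shows the tool level in the hand. Its notch floor is at about (231,237), against a predicted (230,238). The clip is unmoved, with its heel to the lower right of the arms. I'll go down to push height and check alignment.

Run:
```python
from h import *
np.set_printoptions(precision=4,suppress=True)
yaw=np.radians(95); d=np.array([np.cos(yaw),np.sin(yaw)]); heel=np.array([.494,.147])
env.move_straight((*(heel-d*.157),.2405),speed=.12)
env.move_straight((*(heel-d*(.112+.022)),.2405),speed=.1)
s=sense(); print(s["time"],s["eef_pos"],s["contact_force"])
for n in("side","top"): cv2.imwrite(f"pics/{n}3.png",capture(n)[:,:,::-1])
S=cv2.imread("pics/side3.png");T=cv2.imread("pics/top3.png")
n0=heel-d*.022; l=np.array([-d[1],d[0]])
W=[(*(n0),.0525),(*(n0+d*.017+l*.025),.0525),(*(n0+d*.017-l*.025),.0525),(*heel,.05)]
print(proj("side",W)-[170,240],proj("top",W)-[150,180])
cv2.imwrite("pics/crop4.png",np.hstack([cv2.resize(S[240:320,170:250],(400,400),interpolation=2),cv2.resize(T[180:260,150:230],(400,400),interpolation=2)]))
```

```text
6.6083 [0.5059 0.0139 0.2413] [-1.021   0.2695 -1.041 ]
[[54.8448 32.4584]
 [62.8433 43.0718]
 [36.6515 34.2122]
 [48.1177 41.5804]] [[59.7202 30.8532]
 [52.5083 42.3007]
 [51.7178 20.5299]
 [50.0429 31.7575]]
```

View pics/crop4.png

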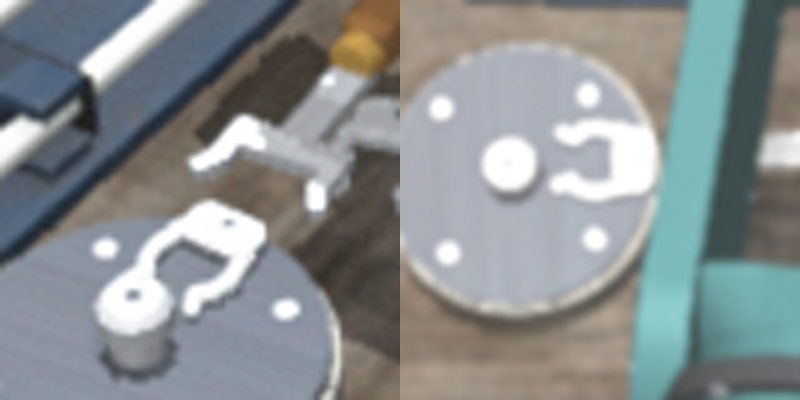

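The side view shows the fork squarely behind the clip, with prong tips at crop (192,167) and (318,212) and the heel centred between them. I'll push in small steps and watch the force.

Run:
```python
from h import *
np.set_printoptions(precision=2,suppress=True)
yaw=np.radians(95); d=np.array([np.cos(yaw),np.sin(yaw)]); heel=np.array([.494,.147]); l=np.array([-d[1],d[0]])
b=sense()["contact_force"]
sp=np.array([.4889,.2084]); end=(sp-heel)@d-.027; print("nominal end",end)
for a in np.r_[-.012,-.006,np.arange(-.003,end+.0065,.0025)]:
    env.move_straight((*(heel+d*(a-.112)),.2405),speed=.06)
    s=sense(); f=s["contact_force"]-b; F=-f[:2]@d
    print(round(a*1e3,1),"push",round(F,1),"lat",round(f[:2]@l,1),"z",round(f[2],1),"eef",s["eef_pos"][1:]*1e3)
    if F>18 or abs(f[2])>20 or abs(f[:2]@l)>12: break
print(s["time"])
S=capture("side")[:,:,::-1];T=capture("top")[:,:,::-1]
cv2.imwrite("pics/crop5.png",np.hstack([cv2.resize(S[250:330,160:240],(400,400),interpolation=2),cv2.resize(T[180:260,140:220],(400,400),interpolation=2)]))
```

```text
nominal end 0.034610848750846246
-12.0 push -1.5 lat 1.4 z 1.2 eef [ 23.76 240.44]
-6.0 push -1.0 lat 0.7 z 0.6 eef [ 29.75 240.47]
-3.0 push -0.7 lat 0.1 z 0.9 eef [ 32.54 240.49]
-0.5 push -0.7 lat 0.9 z 0.1 eef [ 35.01 240.47]
2.0 push -0.0 lat 0.8 z -0.4 eef [ 37.55 240.48]
4.5 push 0.5 lat 2.2 z -0.1 eef [ 40.03 240.51]
7.0 push -0.7 lat 1.0 z 0.7 eef [ 42.56 240.51]
9.5 push 0.3 lat 1.4 z -0.4 eef [ 45.03 240.49]
12.0 push -0.2 lat 1.1 z 0.5 eef [ 47.52 240.49]
14.5 push -0.2 lat 1.6 z 0.3 eef [ 50.01 240.49]
17.0 push -0.8 lat 0.7 z 0.5 eef [ 52.49 240.5 ]
19.5 push -0.4 lat 1.3 z 0.6 eef [ 55.01 240.5 ]
22.0 push -0.5 lat 1.3 z 0.2 eef [ 57.49 240.48]
24.5 push 0.7 lat 1.8 z 0.7 eef [ 59.68 240.52]
27.0 push 3.4 lat 2.0 z 0.5 eef [ 61.91 240.57]
29.5 push -1.0 lat 0.4 z 0.7 eef [ 65.38 240.42]
32.0 push -0.9 lat 1.4 z -0.2 eef [ 67.69 240.42]
34.5 push -1.2 lat 0.6 z 0.3 eef [ 69.98 240.47]
37.0 push -1.3 lat 0.9 z 0.7 eef [ 72.42 240.51]
39.5 push -0.7 lat -0.0 z -0.1 eef [ 74.9  240.51]
11.775
```

View pics/crop5.png

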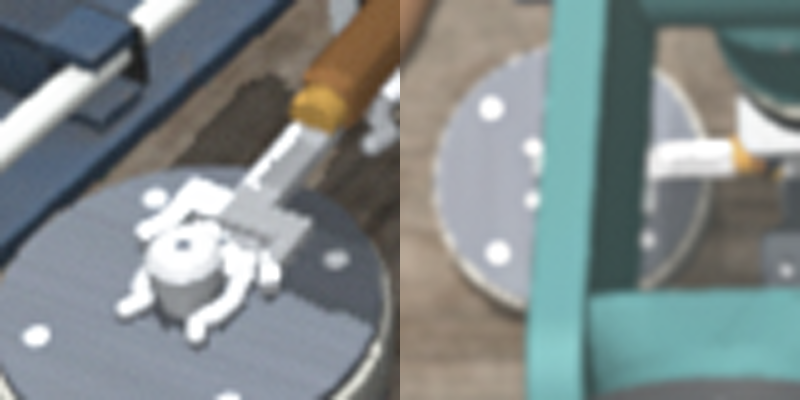

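The clip has snapped in: the force peaked and dropped at about 28 mm, and both arm tips show past the spindle. I'll press gently to confirm it is fully seated.

Run:
```python
from h import *
yaw=np.radians(95); d=np.array([np.cos(yaw),np.sin(yaw)]); heel=np.array([.494,.147])
b=np.mean([(env.wait(.02),sense()["contact_force"])[1] for _ in range(5)],0)
for a in np.arange(.0403,.0446,.0008):
    env.move_straight((*(heel+d*(a-.112)),.2405),speed=.02)
    f=sense()["contact_force"]-b; F=-f[:2]@d; print(round(a*1e3,1),round(F,1),round(f[2],1),(sense()["eef_pos"][1]*1e3).round(1))
    if F>5: break
S=capture("side")[:,:,::-1]
print(sense()["time"],proj("side",[(*(heel+d*a),.0525),(.4889,.2084,.05),(.4889,.2084,.066)])-[160,250])
env.move_straight((*(heel+d*(a-.112-.070)),.2405),speed=.15)
S2=capture("side")[:,:,::-1];T2=capture("top")[:,:,::-1]
print(sense()["time"])
cv2.imwrite("pics/side6.png",S2);cv2.imwrite("pics/top6.png",T2)
cv2.imwrite("pics/crop6.png",np.hstack([cv2.resize(x,(390,390),interpolation=2) for x in(S2[255:320,165:230],T2[180:245,140:205])]))
```

```text
40.3 -0.5 -0.0 75.6
41.1 0.5 -0.3 76.4
41.9 0.1 -0.4 77.2
42.7 2.2 -0.2 77.7
43.5 5.6 1.0 78.1
13.2583 [[43.65784153 47.2723567 ]
 [37.27067574 55.84727818]
 [36.42597925 48.2807029 ]]
13.975
```

View pics/crop6.png

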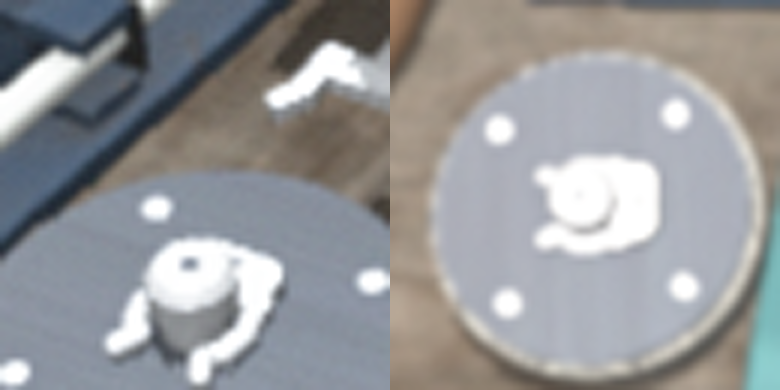

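Both views show the clip seated, with its arms round the groove and the bore centred on the spindle (top crop (582,203)). The stop came at 43 mm rather than the expected 36 mm, so I'll check whether the tool slipped in the grip. To do that I'll go back to the earlier carry pose and compare pictures.

Run:
```python
from h import *
np.set_printoptions(precision=4,suppress=True)
yaw=np.radians(95); d=np.array([np.cos(yaw),np.sin(yaw)]); q=np.array([.494,.147])-d*.157
p=sense()["eef_pos"]
env.move_straight((*p[:2],.30),speed=.2); env.goto((*q,.30),down(yaw-np.pi/2))
print(sense()["eef_pos"],sense()["time"],sense()["grip_width"])
cv2.imwrite("pics/side7.png",capture("side")[:,:,::-1])
A=cv2.imread("pics/side2.png");B=cv2.imread("pics/side7.png")
g=lambda I:cv2.cvtColor(I,cv2.COLOR_BGR2GRAY)
t=g(A)[215:248,208:262]
r=cv2.matchTemplate(g(B)[200:270,190:285],t,cv2.TM_CCOEFF_NORMED); _,v,_,loc=cv2.minMaxLoc(r)
print("shift px",np.array(loc)-[18,15],v)
W=np.array([(*(q+d*x),.1085) for x in(.112,.122)]); print("px per +10mm",np.diff(proj("side",W),axis=0))
cv2.imwrite("pics/crop7.png",np.hstack([cv2.resize(x[200:275,200:300],(400,300),interpolation=2) for x in(A,B)]))
```

```text
[ 0.5071 -0.0096  0.2978] 14.675 0.01963642438403356
shift px [0 1] 0.9350572824478149
px per +10mm [[-3.06    3.3102]]
```

View pics/crop7.png

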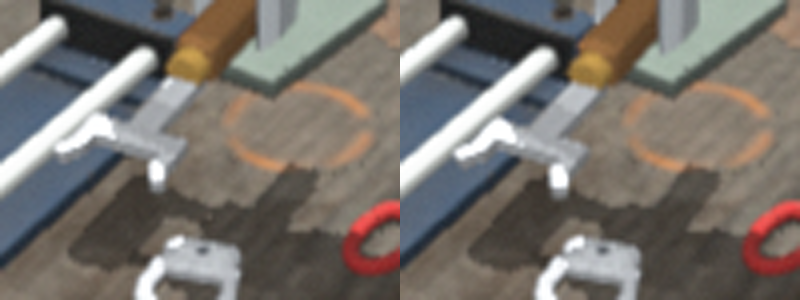

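The tool has not slipped. The shift is about 1 px down, which matches the arm being 2 mm lower when this picture was taken. I'll return it to the recorded pose.

Run:
```python
from h import *
np.set_printoptions(precision=4,suppress=True)
p=np.load("rest.npy"); o=down(np.radians(67-90))
env.goto((*p[:2],.30),o); env.wait(.2)
env.move_straight((*p[:2],.24),speed=.12); print(sense()["contact_force"])
env.move_straight((*p[:2],.2175),speed=.05); env.wait(.2); print(sense()["eef_pos"],sense()["contact_force"])
grip(.03); env.wait(.1); grip(.094)
env.move_straight((*p[:2],.32),speed=.15)
env.move_joints([-1.378, 0.087, 1.371, 0, 1.684, -0.103]); env.wait(.2)
for n in("side","top"): cv2.imwrite(f"pics/{n}8.png",capture(n)[:,:,::-1])
print(sense()["time"])
t=cv2.imread("pics/top8.png");s=cv2.imread("pics/side8.png")
m=mask(t[:,:,::-1].copy(),(5,120,90),(32,255,255),(340,190,100,75));print(cv2.minAreaRect(big(m)))
m=mask(s[:,:,::-1].copy(),(5,120,90),(32,255,255),(290,150,100,75));print(cv2.minAreaRect(big(m)))
tile=lambda im,x,y,w,h:cv2.resize(im[y:y+h,x:x+w],(400,300),interpolation=2)
cv2.imwrite("pics/crop8.png",np.vstack([np.hstack([tile(t,134,177,80,60),tile(t,340,190,100,75)]),np.hstack([tile(s,150,265,100,75),tile(s,290,150,100,75)])]))
```

```text
[ 0.2333  0.3961 -0.8379]
[ 0.4625 -0.3125  0.2172] [-0.0047  1.0404 -1.1553]
21.6833
((404.8086853027344, 230.13377380371094), (51.19960403442383, 8.410926818847656), 23.428691864013672)
((345.27294921875, 176.6975555419922), (10.243670463562012, 42.35129928588867), 68.62937927246094)
```

View pics/crop8.png

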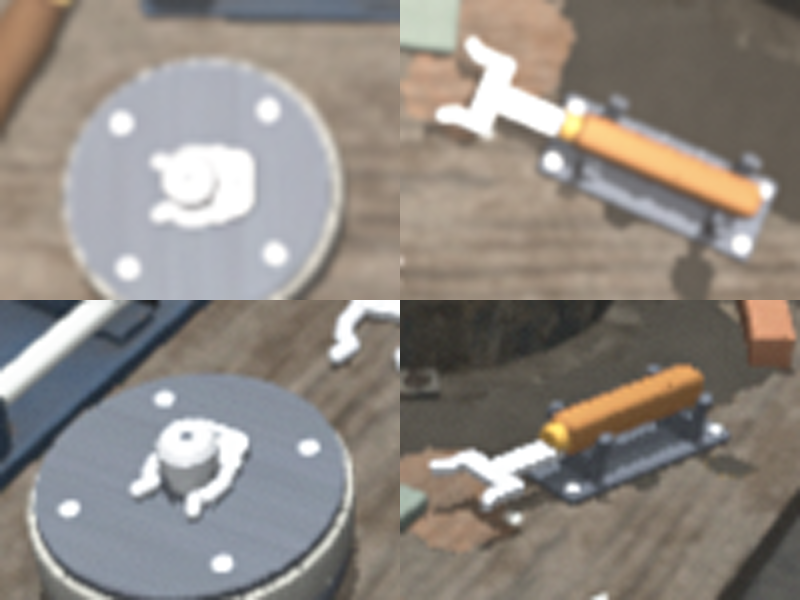

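The tool is back in its rest at the same pixels as at the start, (404.8,230.1) in the top picture, and the clip is still seated on the spindle. The arm is clear, so I'll hand it in.

```bash
python3 -c "
from plant import job
print(job.sign_off())"
```

```text
the job is handed in; nothing more can be done
None
```

The clip is snapped into the spindle groove, pushed only with the fork; the tool is back in its rest the same way round, and the job was handed in at about 22 s on the robot's clock.

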